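# Clear and hold open the lint box flap

### The job

Take the nail brush off the closed flap of the lint box and lay it flat, bristles down, inside the shallow tray without dropping it. Then swing the flap up (it has a bar handle in front) until its pointer lines up with the set arm on the quadrant, and finish while still holding it steady at that angle with the gripper, since it falls shut when let go. Do not shift the set arm, and leave the soap bottle, the detergent jug and the roll of tape where they stand.

Things in the scene. Friction and masses are not known exactly. Their poses are not given: they have to be found in the camera images.
- lint_box: Fixed sheet-metal box, 170 (x) x 200 (y) x 90 mm high, standing on the washer; its foot plate is 8 mm wider all round. Origin: centre of its underside; x points from its front (handle side) to its back (hinge side), y to its left. A quadrant plate (3 mm thick, radius 115 mm about the hinge axis) stands upright 12 mm beside its left (+y) side, and rises up to 112 mm above the hinge.
- flap (a joint): Angle of the flap, rad: 0 closed (level), grows as its front edge swings up, to 1.5. The flap is a plate 170 x 200 x 6 mm (top face 96 mm above the box's underside), hinged along its back edge; about 0.25 to 0.5 kg, and falls shut when let go.
- set_arm (a joint): Angle at which the set arm stands, rad, on the same axis and scale as joint flap: the flap is at the mark when both are equal. Stiff in its pivot; not to be moved.
- flap_hinge (a point): Point on the hinge axis, at mid-width, 93 mm above the box's underside and 85 mm behind its centre; the axis is the box's y.
- flap_handle (a point): Middle of the flap's bar handle: a round bar 10 mm thick and 100 mm long, parallel to the hinge axis, in the plane of the flap, 55 mm out from its front edge (225 mm from the hinge axis), on two end posts; open gap of 50 mm between bar and flap. Moves with the flap. Can be pinched from above, and the bar turns between the fingers as the flap swings.
- flap_pointer (a point): Tip of the flap's pointer, a small dark tongue sticking out of the flap's left edge over the rim of the quadrant; the point lies 145 mm from the hinge axis in the plane of the quadrant.
- set_mark (a point): The mark: point on the set arm (dark bar with a small round knob at its end, pivoting at the hinge axis on the outer, left face of the quadrant), 145 mm from the hinge axis in the plane of the quadrant. The flap is at the marked angle when point flap_pointer meets it.
- nail_brush: Loose nail brush, 30 (x) x 85 (y) x 23 mm high, 0.05 to 0.1 kg, lying bristles down on the closed flap. Origin: centre of its underside; y along its length.
- notions_tray: Loose shallow enamelled tray, 283 (x) x 203 (y) x 24 mm high, open at the top, inside about 268 x 188 mm, thin floor on the work surface. Origin: centre of its underside.
- soap_bottle: Bystander: soap bottle with pump, 48 x 75 x 187 mm; origin: centre of its underside.
- detergent: Bystander: detergent jug with side handle, 67 x 125 x 242 mm; origin: centre of its underside.
- masking_tape: Bystander: roll of tape lying flat, 98 mm across, 25 mm high; origin: centre of its underside.

How it is judged:
By the outcome, as a careful person would: the job done as asked, in the order asked, and still so for the second after the job is handed in, while the arm keeps its last pose, push and grip.
It also fails if it takes over 59 s, if anything falls off the work surface, if the arm or the gripper's body presses on something with over 40 N, if the wrist force passes 120 N, or if a joint passes its speed limit or range.

### The arm

A 6-joint arm with a two-finger parallel gripper is mounted at the origin on a cart in front of the work surface, level with it; the furniture and walls round the work are solid. World frame = base frame: x ahead of the robot, y to its left, z up, the work surface at z = 0. Lengths are in m, angles in degrees, forces in N, time in s.
With the tool pointing down it reaches from about 0.35 to 0.875 m from the base axis. Payload 4.2 kg.
Tool frame: the origin (TCP) lies midway between the tips of the shut fingers; the grasp point (between the pads) lies 19 mm behind it (r.pinch_z is the distance from the TCP to the grasp point, in m); z points along the fingers, y is the line along which they close (so a half turn about z gives the same grasp; the last joint's range is limited). The gripper opens to 87 mm and grips with 3 to 60 N. Pads are 19 mm wide; open, the fingers measure 117 mm over their backs; the gripper's body (75 mm by 190 mm) begins 51 mm behind the grasp point.
Start: joints at [80.019, 22.042, 0.453, 0, -68.411, -14.817], TCP at [0.262, 0.567, 0.223] pointing down, gripper open.
Joint ranges: [-179.83, 179.83], [-69.29, 118.12], [-61.27, 80.66], [-181.25, 117.63], [-171.15, -9.14], [-177.46, 177.46]. Speed limits (degrees/s): [159.86, 159.86, 180, 180, 180, 180].

### API

Orientations are given as a 3x3 rotation matrix whose columns are the frame's x, y, z axes.
In Python, from station import r, imaging, models gives the robot as it stands. The module is installed in compiled form; this text tells all that it offers.
- The arm moves only by the tool apply_moves, never from a script. Its argument "moves" is a list of rows, each a list of 2 entries, a list of its own where there are three numbers: the shift along the tool's x, y, z in m, then the turn about the tool's z in degrees. A call has 1 to 5 rows; each row shifts and turns the commanded pose from where the row before left it, along the tool's axes as they then stand; what a row does not reach is not made up. A row lasts 1/12 s, in which the tool goes at most 41.7 mm and 7.16 degrees, less where a joint would pass 70% of its speed; a pose out of reach is approached as far as the arm can. A call is refused whole if a number of a shift passes 0.0417 or a number of a turn 7.16, either way. A call with a gripper value outside its range is refused whole. "hand" is the finger opening in m, from 0 to 0.087, set as the call begins (left out, the last holds). The fingers move at their own pace and stop on an object; the grip force is fixed at half the most. Time passes only in rows, so rows that do not move let the fingers close. It gives the time, the measured TCP pose, the force, the opening and the grip force at its end, in the units of the state.
- r.sense(): the state, without advancing time (a new reading comes with each control period).
- imaging.capture(name): name is "scene" or "top" or "wrist"; returns a dict with "frame" (384x512x3 uint8, blue, green, red), "intrinsics" (3x3 intrinsics, pixels), "dist" ([k1, k2, p1, p2, k3] as OpenCV has them; the pictures are not rectified), "eye" and "orientation" of the camera in the world. Camera axes: x right, y down, z forward; pixel columns grow to the right and rows downward; lengths in m; the calibration is good to about 2 mm. A picture is of the moment at which its call begins. There is no depth.
- r.finish_job(): hands the job in; it is judged then, once.
Trained networks look in a picture, given as the dict that the camera call returned (one of the last four; its "shot" number tells which), for a name from the list of things; names that differ only in an ending like _2 or _b are one class to them, and where a whole thing is asked for, a point or a joint stands for the part that bears it (a point fixed in the world has none). Each returns a list of dicts, best first, with "confidence" (0 to 1); they miss things now and then, are a little off and sometimes report something else, mostly with a low value. They report only what shows in the picture. A call takes as long as a camera call.
- models.cut_out(picture, target): "region" (384x512 bool, what is visible of it) and "extent" ([left, top, width, height] as shares, 0 to 1, of the picture: columns of its width, rows of its height, round what is visible of it).
- models.place_of(picture, target): "at" ([column, row] as shares, 0 to 1, of the picture: columns of its width, rows of its height: a listed point, or the origin of a listed thing).
The state is a dict: "time_s": time; "joints": joint angles; "joint_velocities": joint speeds; "effort": joint torques, N m; "tcp_pos": TCP position; "ee_rot": TCP orientation; "wrist_force": force on the tool from outside, world axes, zero at the start; "moment": the same for the moment, N m; "gripper_width": opening from 0.0 (shut) to 1.0 (fully open); "gripper_force": force on a finger pad.
Only numpy, scipy, OpenCV 4.12 (cv2) and the standard library are available. Lean on these libraries where they do the work, as an engineer would, in place of code of your own. Each camera call takes 0.05 s, during which the arm holds its last target. There are 200 camera calls.

## Working session

There is one attempt and no reset: what is moved stays moved. The work goes in short steps, Python scripts to look and compute and a tool call to move; the robot and the scene stay as the last step left them, time stands still between calls to the robot, and variables do not carry over. Pictures are saved under pics/ and viewed, at most 10 in all, crops included, and the job is handed in when it is done.

Besides the shell and the picture viewer there is one more tool, called as name(argument=value, ...) on one line, values as JSON. apply_moves: Moves the arm, as the interface text tells. Its arguments: {"type":"object","properties":{"moves":{"type":"array"},"hand":{"type":"number"}},"required":["moves"]}

```bash
mkdir -p pics; cat > h.py <<'E'
import numpy as np, cv2
from station import r, imaging, models
def ray(p,uv):
    K=np.array(p["intrinsics"],float);D=np.array(p["dist"],float)
    q=cv2.undistortPoints(np.array([[uv]],float),K,D)[0,0]
    d=np.array(p["orientation"])@np.array([q[0],q[1],1.0]);return np.array(p["eye"],float),d/np.linalg.norm(d)
def atz(p,uv,z):
    o,d=ray(p,uv);return o+d*(z-o[2])/d[2]
def px(at): return [at[0]*512-.5*0,at[1]*384]
def tri(obs):
    A=np.zeros((3,3));b=np.zeros(3)
    for p,uv in obs:
        o,d=ray(p,uv);M=np.eye(3)-np.outer(d,d);A+=M;b+=M@o
    return np.linalg.solve(A,b)
def proj(p,X):
    R=np.array(p["orientation"]).T;t=-R@np.array(p["eye"],float)
    return cv2.projectPoints(np.array(X,float).reshape(-1,3),cv2.Rodrigues(R)[0],t,np.array(p["intrinsics"],float),np.array(p["dist"],float))[0][:,0]
E
python3 - <<'E'
from h import *
s=r.sense();print(s['tcp_pos'],np.round(s['ee_rot'],3),s['time_s'])
P={}
for n in("scene","top"):
    P[n]=imaging.capture(n);cv2.imwrite(f"pics/{n}0.png",P[n]["frame"]);print(n,np.round(P[n]["eye"],3))
for t in"lint_box flap_hinge flap_handle flap_pointer set_mark nail_brush notions_tray soap_bottle detergent masking_tape".split():
    o=[]
    for n in P:
        l=models.place_of(P[n],t)
        if l: o.append((P[n],px(l[0]["at"])));print(t,n,np.round(o[-1][1],1),round(l[0]["confidence"],2),[np.round(atz(*o[-1],z),3)[:2].tolist() for z in(0,.096)])
    if len(o)==2: print("   tri",np.round(tri(o),3))
E
```

```text
[0.26188455 0.56681853 0.22145302] [[ 0.908 -0.42  -0.001]
 [-0.42  -0.908 -0.002]
 [ 0.     0.002 -1.   ]] 0.0
scene [ 0.064 -0.641  0.947]
top [ 0.514 -0.116  1.138]
lint_box scene [218.8 187.5] 0.91 [[0.605, 0.046], [0.55, -0.023]]
lint_box top [210.5 200.4] 0.71 [[0.615, 0.041], [0.606, 0.028]]
   tri [ 0.611  0.045 -0.003]
flap_hinge scene [240.5 152.3] 0.64 [[0.763, 0.117], [0.693, 0.04]]
flap_hinge top [201.1 166.1] 0.95 [[0.712, 0.066], [0.695, 0.051]]
   tri [0.699 0.051 0.084]
flap_handle scene [187.1 198.2] 0.9 [[0.507, 0.079], [0.462, 0.006]]
flap_handle top [219.1 251.6] 0.71 [[0.472, 0.019], [0.476, 0.008]]
   tri [0.472 0.012 0.083]
flap_pointer scene [180.7 164.4] 0.94 [[0.583, 0.208], [0.53, 0.122]]
flap_pointer top [168.3 228.5] 0.67 [[0.539, 0.161], [0.537, 0.138]]
   tri [0.539 0.141 0.077]
set_mark scene [216.5 187.7] 0.68 [[0.6, 0.05], [0.545, -0.02]]
set_mark top [159.5 221.2] 0.66 [[0.56, 0.186], [0.556, 0.16]]
   tri [ 0.604  0.155 -0.069]
nail_brush scene [218.4 173.2] 0.7 [[0.645, 0.094], [0.586, 0.019]]
nail_brush top [207.7 204.4] 0.81 [[0.604, 0.049], [0.596, 0.035]]
   tri [0.599 0.037 0.074]
notions_tray scene [300.1 305.4] 0.94 [[0.49, -0.39], [0.447, -0.416]]
notions_tray top [369. 242.] 0.92 [[0.487, -0.395], [0.489, -0.371]]
   tri [ 0.487 -0.393  0.008]
soap_bottle scene [306.2 216. ] 0.94 [[0.716, -0.215], [0.65, -0.258]]
soap_bottle top [301.6 163.1] 0.87 [[0.712, -0.216], [0.696, -0.208]]
   tri [ 0.712 -0.216  0.004]
detergent scene [336.2 240.9] 0.6 [[0.709, -0.331], [0.644, -0.363]]
masking_tape scene [149.9 181. ] 0.94 [[0.468, 0.215], [0.427, 0.128]]
masking_tape top [144.  256.9] 0.74 [[0.461, 0.231], [0.466, 0.202]]
   tri [ 0.467  0.229 -0.009]
```

View pics/scene0.png

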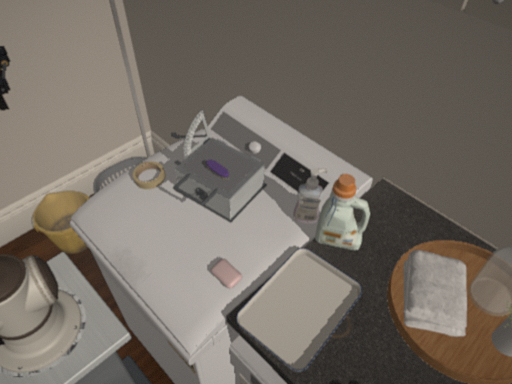

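View pics/top0.png

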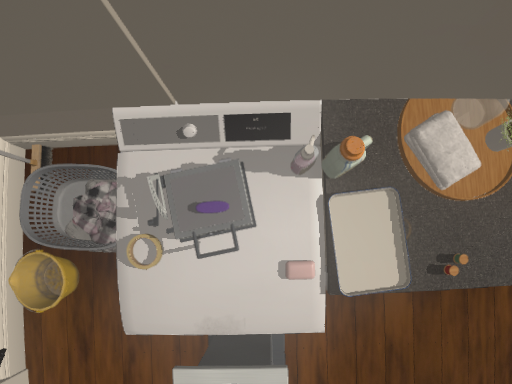

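```bash
python3 - <<'E'
import cv2,numpy as np
a=cv2.imread('pics/scene0.png')[105:225,130:280];b=cv2.imread('pics/top0.png')[145:275,120:270]
f=lambda i:cv2.resize(i,None,fx=2.6*2*.5*2/2,fy=2.6,interpolation=cv2.INTER_CUBIC)
a=cv2.resize(a,(400,320),interpolation=cv2.INTER_CUBIC);b=cv2.resize(b,(400,347),interpolation=cv2.INTER_CUBIC)
a=cv2.copyMakeBorder(a,0,27,0,0,0);cv2.imwrite('pics/c1.png',np.hstack([a,b]))
E
python3 - <<'E'
from h import *
for n in("top","scene"):
    p=imaging.capture(n)
    for t,z in(("nail_brush",.112),("notions_tray",.012),("set_arm",.15),("flap",.096)):
        l=models.cut_out(p,t)
        if not l: print(n,t,'none');continue
        m=l[0]["region"].astype(np.uint8);c,wh,a=cv2.minAreaRect(cv2.findNonZero(m))
        bx=cv2.boxPoints((c,wh,a));print(n,t,round(l[0]["confidence"],2),np.round(c,1),np.round(wh,1),[np.round(atz(p,q,z)[:2],3).tolist() for q in bx],'c',np.round(atz(p,c,z),3), m.sum())
E
```

```text
top nail_brush 0.75 [211.  206.5] [11. 32.] [[0.604, 0.065], [0.602, -0.016], [0.574, -0.016], [0.576, 0.065]] c [0.589 0.024 0.112] 344
top notions_tray 0.59 [144. 251.] [34. 34.] [[0.526, 0.276], [0.524, 0.179], [0.431, 0.18], [0.432, 0.276]] c [0.478 0.227 0.012] 501
top set_arm 0.45 [152.5 218.5] [15. 11.] [[0.579, 0.177], [0.579, 0.15], [0.542, 0.15], [0.543, 0.177]] c [0.561 0.163 0.15 ] 111
top flap 0.84 [205.4 211.4] [89.9 85.7] [[0.673, 0.174], [0.712, -0.045], [0.486, -0.087], [0.446, 0.127]] c [0.578 0.041 0.096] 5139
scene nail_brush 0.75 [216.9 168.1] [26.   9.4] [[0.57, 0.064], [0.602, 0.076], [0.603, -0.013], [0.572, -0.024]] c [0.587 0.025 0.112] 224
scene notions_tray 0.83 [299.7 305.5] [ 87.2 109.3] [[0.338, -0.305], [0.644, -0.256], [0.637, -0.487], [0.358, -0.501]] c [ 0.484 -0.393  0.012] 8771
scene set_arm 0.43 [188.  134.5] [34.  5.] [[0.55, 0.184], [0.564, 0.202], [0.637, 0.133], [0.622, 0.116]] c [0.593 0.159 0.15 ] 81
scene flap 0.94 [212.9 173.4] [75.4 66.5] [[0.449, 0.094], [0.676, 0.227], [0.706, -0.038], [0.492, -0.131]] c [0.574 0.03  0.096] 2943
```

View pics/c1.png

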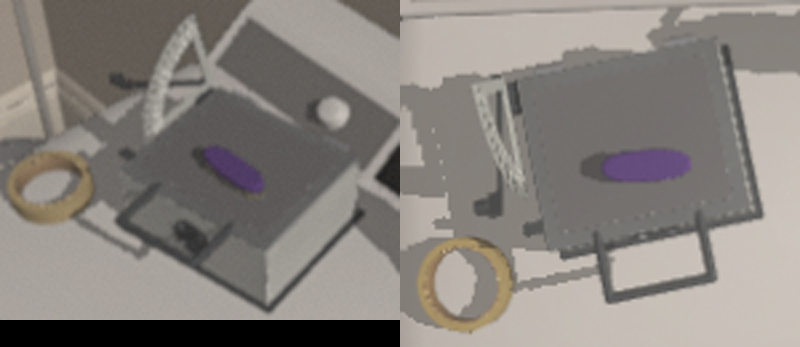

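```bash
cat > fit.py <<'E'
from h import *
from scipy.optimize import least_squares
def wpt(b,L): 
    c,s=np.cos(b[2]),np.sin(b[2]);return np.array([b[0]+c*L[0]-s*L[1],b[1]+s*L[0]+c*L[1],L[2]])
def fl(th,rad,y): return [.085-rad*np.cos(th),y,.093+rad*np.sin(th)]
E
python3 - <<'E'
from fit import *
O=[]
N={"lint_box":(0,0,0),"flap_hinge":fl(0,0,0),"flap_handle":fl(0,.225,0),"flap_pointer":fl(0,.145,.1135)}
for n in("top","scene","top","scene"):
    p=imaging.capture(n)
    for k,L in N.items():
        l=models.place_of(p,k)
        if l: O.append((p,L,px(l[0]["at"]),k+n))
    uv={"top":(153,222.6),"scene":(173.5,135)}[n]
    O.append((p,None,uv,"knob"+n))
    if n=="top":
        for L,u in ((fl(0,0,-.1),(722,40)),((-.085-.008,-.108,.004),(762,213)),(fl(0,.225,.05),(607,298)),(fl(0,.225,-.05),(712,277))):
            O.append((p,L,((u[0]-400)/2.667+120,u[1]/2.669+145),"corner"))
def res(q):
    e=[]
    for p,L,uv,_ in O: e.append(proj(p,wpt(q,fl(q[3],q[4],.118) if L is None else L))[0]-uv)
    return np.ravel(e)
s=least_squares(res,[.61,.04,.2,.6,.15],loss="soft_l1")
print(np.round(s.x,4),np.degrees(s.x[2:4]))
for o,e in zip(O,res(s.x).reshape(-1,2)):print(o[3],np.round(e,1))
q=s.x
for k,L in N.items(): print(k,wpt(q,L).round(3))
E
```

```text
[0.6112 0.0369 0.1631 0.6149 0.1596] [ 9.34561909 35.23176448]
lint_boxtop [0.1 0.6]
flap_hingetop [-140.1    7.2]
flap_handletop [0.5 2.4]
knobtop [2.7 0.9]
corner [-1.4 -0.9]
corner [0.5 2.4]
corner [-0.  -0.4]
corner [-0.8  0.3]
lint_boxscene [4.1 1.6]
flap_hingescene [-0.6 -1.4]
flap_handlescene [-0.4 -1.2]
flap_pointerscene [-1.4 -3.2]
knobscene [ 3.1 -0.7]
lint_boxtop [0.1 2.3]
flap_hingetop [ 0.6 -2.3]
flap_handletop [-0.4 -0.3]
flap_pointertop [ 1.3 -2.1]
knobtop [2.7 0.9]
corner [-1.4 -0.9]
corner [0.5 2.4]
corner [-0.  -0.4]
corner [-0.8  0.3]
flap_hingescene [ 1.3 -0.5]
flap_handlescene [ 0.9 -0.5]
flap_pointerscene [-1.7  0.3]
knobscene [ 3.1 -0.7]
lint_box [0.611 0.037 0.   ]
flap_hinge [0.695 0.051 0.093]
flap_handle [0.473 0.014 0.093]
flap_pointer [0.534 0.139 0.093]
```

apply_moves(moves=[[[0,0,-0.012],7],[[0,0,-0.012],7],[[0,0,-0.012],7],[[0,0,-0.012],7],[[0,0,-0.012],7]], hand=0.06)

```text
time_s: 3.02
tcp_pos: [0.2621, 0.5673, 0.2831]
ee_rot: [[0.498, -0.867, -0.0], [-0.867, -0.498, -0.0], [0.0, 0.0, -1.0]]
wrist_force: [0.6, 0.0, 0.5]
gripper_width: 0.733
gripper_force: 0.0
```

apply_moves(moves=[[[0,0,0],6.5],[[0,0,0],6.5],[[0,0,0],6.5],[[0,0,0],6.5]])

```text
time_s: 3.35
tcp_pos: [0.2621, 0.5674, 0.2826]
ee_rot: [[0.068, -0.998, -0.0], [-0.998, -0.068, 0.0], [-0.0, 0.0, -1.0]]
wrist_force: [0.7, 0.8, -0.0]
gripper_width: 0.689
gripper_force: 0.0
```

apply_moves(moves=[[[0.033,-0.019,0],0],[[0.033,-0.019,0],0],[[0.033,-0.019,0],0],[[0.033,-0.019,0],0],[[0.033,-0.019,0],0]])

```text
time_s: 3.77
tcp_pos: [0.3695, 0.4083, 0.2828]
ee_rot: [[0.074, -0.997, 0.0], [-0.997, -0.074, 0.0], [-0.0, -0.0, -1.0]]
wrist_force: [1.4, 0.2, -0.3]
gripper_width: 0.694
gripper_force: 0.0
```

apply_moves(moves=[[[0.033,-0.019,0],0],[[0.033,-0.019,0],0],[[0.033,-0.019,0],0],[[0.033,-0.019,0],0],[[0.033,-0.019,0],0]])

```text
time_s: 4.18
tcp_pos: [0.4765, 0.2505, 0.2829]
ee_rot: [[0.074, -0.997, 0.001], [-0.997, -0.074, 0.001], [-0.0, -0.001, -1.0]]
wrist_force: [0.2, 0.7, -1.1]
gripper_width: 0.694
gripper_force: 0.0
```

apply_moves(moves=[[[0.033,-0.019,0],0],[[0.033,-0.019,0],0],[[0.033,-0.019,0],0],[[0.033,-0.019,0],0],[[0,0,0],0]])

```text
time_s: 4.6
tcp_pos: [0.5637, 0.1214, 0.2821]
ee_rot: [[0.067, -0.998, 0.0], [-0.998, -0.067, -0.001], [0.001, 0.0, -1.0]]
wrist_force: [-0.1, 0.5, 0.2]
gripper_width: 0.691
gripper_force: 0.0
```

```bash
cat >> fit.py <<'E'
def pose():
    s=r.sense();R=np.array(s['ee_rot']);print('t',round(s['time_s'],2),'tcp',np.round(s['tcp_pos'],4),'yaw_ty',round(np.degrees(np.arctan2(R[1,1],R[0,1])),2),'F',np.round(s['wrist_force'],1),'w',round(s['gripper_width'],3),'gf',np.round(s['gripper_force'],1));return np.array(s['tcp_pos']),R
E
python3 - <<'E'
from fit import *
pose()
p=imaging.capture("wrist");cv2.imwrite("pics/w1.png",p["frame"]);print(p["eye"])
for t,z in(("nail_brush",.112),):
    for l in models.cut_out(p,t)[:2]:
        m=l["region"].astype(np.uint8);c,wh,a=cv2.minAreaRect(cv2.findNonZero(m))
        print(t,l["confidence"],c,[np.round(atz(p,q,z)[:2],3).tolist() for q in cv2.boxPoints((c,wh,a))],atz(p,c,z))
for t in("nail_brush","set_mark","flap_pointer","flap_handle","flap_hinge"):
    l=models.place_of(p,t)
    if l:print(t,l[0]["confidence"],px(l[0]["at"]),atz(p,px(l[0]["at"]),.096))
E
```

```text
t 4.6 tcp [0.5637 0.1214 0.2821] yaw_ty -176.16 F [-0.1  0.5  0.2] w 0.691 gf 0.0
[0.56776658 0.05644548 0.44538754]
nail_brush 0.72 (236.0, 86.0) [[0.605, -0.018], [0.576, -0.019], [0.571, 0.063], [0.601, 0.065]] [0.58793041 0.02178216 0.112     ]
nail_brush 0.72 [233.5232, 86.09280000000001] [0.5918059  0.02041212 0.096     ]
set_mark 0.97 [257.024, 207.20639999999997] [0.55347859 0.1674643  0.096     ]
flap_pointer 0.63 [277.1968, 184.704] [0.53007171 0.13587503 0.096     ]
flap_handle 0.8 [331.776, 84.5184] [0.47609086 0.01016444 0.096     ]
flap_hinge 0.81 [151.7056, 107.4048] [0.68906776 0.05069478 0.096     ]
```

View pics/w1.png

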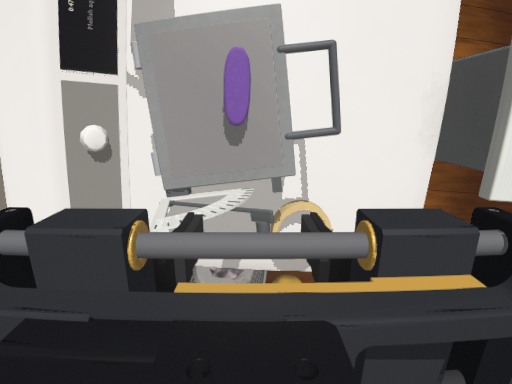

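apply_moves(moves=[[[0.025,-0.0043,0],0],[[0.025,-0.0043,0],0],[[0.025,-0.0043,0],0],[[0.0254,-0.0044,0],0],[[0,0,0.02],0]])

```text
time_s: 5.37
tcp_pos: [0.5886, 0.0253, 0.2667]
ee_rot: [[0.072, -0.997, 0.009], [-0.997, -0.072, -0.0], [0.001, -0.009, -1.0]]
wrist_force: [-0.1, 0.8, 0.8]
gripper_width: 0.692
gripper_force: 0.0
```

apply_moves(moves=[[[0,0,0.035],0],[[0,0,0.035],0],[[0,0,0.035],0],[[0,0,0.025],0],[[0,0,0.015],0]])

```text
time_s: 5.78
tcp_pos: [0.5836, 0.0279, 0.1142]
ee_rot: [[0.075, -0.997, -0.005], [-0.997, -0.075, -0.001], [0.001, 0.005, -1.0]]
wrist_force: [-0.4, 0.4, -0.2]
gripper_width: 0.693
gripper_force: 0.0
```

apply_moves(moves=[[[0,0,0.01],0],[[0,0,0.004],0],[[0,0,0],0],[[0,0,0],0]])

```text
time_s: 6.12
tcp_pos: [0.5867, 0.0278, 0.1047]
ee_rot: [[0.074, -0.997, 0.002], [-0.997, -0.074, 0.0], [-0.0, -0.002, -1.0]]
wrist_force: [0.2, 0.2, 0.1]
gripper_width: 0.688
gripper_force: 0.0
```

```bash
python3 - <<'E'
from fit import *
pose()
p=imaging.capture("wrist");cv2.imwrite("pics/w2.png",p["frame"])
E
```

```text
t 6.12 tcp [0.5867 0.0278 0.1047] yaw_ty -175.74 F [0.2 0.2 0.1] w 0.688 gf 0.0
```

View pics/w2.png

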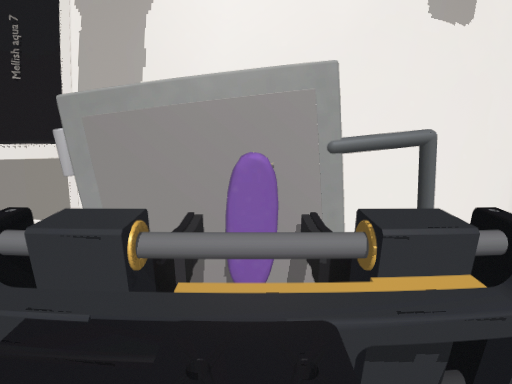

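apply_moves(moves=[[[0.005,0,0.002],0],[[0,0,0.002],0],[[0,0,0],0]])

```text
time_s: 6.42
tcp_pos: [0.5862, 0.0219, 0.0997]
ee_rot: [[0.073, -0.997, 0.0], [-0.997, -0.073, 0.0], [-0.0, -0.0, -1.0]]
wrist_force: [-0.2, 0.6, -0.5]
gripper_width: 0.69
gripper_force: 0.0
```

apply_moves(moves=[[[0,0,0],0],[[0,0,0],0],[[0,0,0],0],[[0,0,0],0],[[0,0,0],0]], hand=0.0)

```text
time_s: 6.83
tcp_pos: [0.5863, 0.0223, 0.0996]
ee_rot: [[0.073, -0.997, 0.0], [-0.997, -0.073, 0.0], [-0.0, -0.0, -1.0]]
wrist_force: [-0.0, -0.5, -0.3]
gripper_width: 0.397
gripper_force: 0.0
```

apply_moves(moves=[[[0,0,0],0],[[0,0,0],0],[[0,0,0],0],[[0,0,0],0],[[0,0,0],0]])

```text
time_s: 7.25
tcp_pos: [0.5863, 0.0223, 0.0996]
ee_rot: [[0.073, -0.997, 0.0], [-0.997, -0.073, 0.0], [-0.0, -0.0, -1.0]]
wrist_force: [0.1, 0.3, 0.5]
gripper_width: 0.327
gripper_force: 30.0
```

apply_moves(moves=[[[0,0,-0.01],0],[[0,0,-0.02],0],[[0,0,-0.035],0],[[0,0,-0.035],0],[[0,0,-0.03],0]])

```text
time_s: 7.67
tcp_pos: [0.5864, 0.0221, 0.2325]
ee_rot: [[0.074, -0.997, 0.002], [-0.997, -0.074, -0.0], [0.0, -0.002, -1.0]]
wrist_force: [0.3, -0.1, -0.5]
gripper_width: 0.322
gripper_force: 30.0
```

apply_moves(moves=[[[0,0.02,-0.02],0],[[0.01,0.02,-0.01],0],[[0.02,0.02,0],0],[[0.03,0.02,0],0],[[0.034,0.01,0],0]])

```text
time_s: 8.08
tcp_pos: [0.5011, -0.0783, 0.2609]
ee_rot: [[0.076, -0.997, 0.001], [-0.997, -0.076, 0.001], [-0.001, -0.001, -1.0]]
wrist_force: [0.6, -0.4, -1.5]
gripper_width: 0.322
gripper_force: 30.0
```

apply_moves(moves=[[[0.034,0.006,0],0],[[0.034,0.006,0],0],[[0.034,0.006,0],0],[[0.034,0.006,0],0],[[0.034,0.006,0],0]])

```text
time_s: 8.5
tcp_pos: [0.4851, -0.2514, 0.2604]
ee_rot: [[0.073, -0.997, 0.001], [-0.997, -0.073, -0.0], [0.0, -0.001, -1.0]]
wrist_force: [0.7, 0.7, -1.2]
gripper_width: 0.325
gripper_force: 30.0
```

apply_moves(moves=[[[0.034,0.005,0],0],[[0.034,0.004,0],0],[[0.034,0,0],0],[[0.025,0,0],0],[[0.015,0,0],0]])

```text
time_s: 8.92
tcp_pos: [0.4867, -0.3948, 0.2596]
ee_rot: [[0.071, -0.997, -0.0], [-0.997, -0.071, -0.0], [0.0, 0.0, -1.0]]
wrist_force: [-0.3, 0.9, -0.2]
gripper_width: 0.323
gripper_force: 30.0
```

apply_moves(moves=[[[0,0,0],0],[[0,0,0],0]])

```text
time_s: 9.08
tcp_pos: [0.4868, -0.3926, 0.2593]
ee_rot: [[0.072, -0.997, -0.001], [-0.997, -0.072, 0.001], [-0.001, 0.001, -1.0]]
wrist_force: [-0.7, 0.3, -0.5]
gripper_width: 0.326
gripper_force: 30.0
```

```bash
python3 - <<'E'
from fit import *
pose()
p=imaging.capture("top");q=imaging.capture("scene");w=imaging.capture("wrist")
I=[cv2.resize(x["frame"],(400,300)) for x in(p,w)];cv2.imwrite("pics/m1.png",np.hstack(I))
for c in(p,q):
    l=models.place_of(c,"notions_tray")
    if l: print(l[0]["confidence"],atz(c,px(l[0]["at"]),0))
E
```

```text
t 9.08 tcp [ 0.4868 -0.3926  0.2593] yaw_ty -175.89 F [-0.7  0.3 -0.5] w 0.326 gf 30.0
0.97 [ 0.48993459 -0.38914089  0.        ]
```

View pics/m1.png

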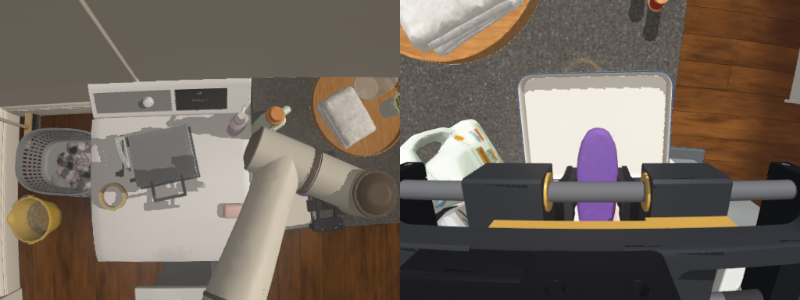

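apply_moves(moves=[[[0,0,0.03],0],[[0,0,0.04],0],[[0,0,0.04],0],[[0,0,0.04],0],[[0,0,0.03],0]])

```text
time_s: 9.75
tcp_pos: [0.4862, -0.3904, 0.0769]
ee_rot: [[0.074, -0.997, -0.002], [-0.997, -0.074, 0.002], [-0.002, 0.002, -1.0]]
wrist_force: [-0.4, -0.3, -1.2]
gripper_width: 0.324
gripper_force: 30.0
```

apply_moves(moves=[[[0,0,0.025],0],[[0,0,0.02],0],[[0,0,0.01],0],[[0,0,0.003],0],[[0,0,0],0]])

```text
time_s: 10.17
tcp_pos: [0.4876, -0.3918, 0.0216]
ee_rot: [[0.074, -0.997, -0.0], [-0.997, -0.074, -0.0], [0.0, 0.0, -1.0]]
wrist_force: [-0.1, -0.5, -0.0]
gripper_width: 0.325
gripper_force: 30.0
```

apply_moves(moves=[[[0,0,0.003],0],[[0,0,0.003],0],[[0,0,0],0],[[0,0,0],0]])

```text
time_s: 10.5
tcp_pos: [0.4877, -0.3923, 0.0163]
ee_rot: [[0.073, -0.997, 0.001], [-0.997, -0.073, -0.001], [0.001, -0.001, -1.0]]
wrist_force: [0.2, -0.0, -0.2]
gripper_width: 0.319
gripper_force: 30.0
```

apply_moves(moves=[[[0,0,0.003],0],[[0,0,0.002],0],[[0,0,0.002],0],[[0,0,0],0],[[0,0,0],0]])

```text
time_s: 10.92
tcp_pos: [0.4872, -0.3921, 0.0083]
ee_rot: [[0.073, -0.997, -0.0], [-0.997, -0.073, 0.0], [-0.0, 0.0, -1.0]]
wrist_force: [-0.3, -0.5, -1.3]
gripper_width: 0.328
gripper_force: 30.0
```

apply_moves(moves=[[[0,0,0.001],0],[[0,0,0.001],0],[[0,0,0],0],[[0,0,0],0]])

```text
time_s: 11.25
tcp_pos: [0.4873, -0.3921, 0.0065]
ee_rot: [[0.073, -0.997, -0.0], [-0.997, -0.073, 0.0], [-0.0, 0.0, -1.0]]
wrist_force: [-0.2, 0.5, -0.6]
gripper_width: 0.326
gripper_force: 30.0
```

apply_moves(moves=[[[0,0,0.0008],0],[[0,0,0],0],[[0,0,0],0]])

```text
time_s: 11.5
tcp_pos: [0.4873, -0.3921, 0.0057]
ee_rot: [[0.073, -0.997, -0.0], [-0.997, -0.073, 0.0], [-0.0, 0.0, -1.0]]
wrist_force: [0.4, -0.5, -1.7]
gripper_width: 0.324
gripper_force: 30.0
```

apply_moves(moves=[[[0,0,0.0007],0],[[0,0,0],0],[[0,0,0],0]])

```text
time_s: 11.75
tcp_pos: [0.4873, -0.3921, 0.005]
ee_rot: [[0.073, -0.997, -0.0], [-0.997, -0.073, 0.0], [-0.0, 0.0, -1.0]]
wrist_force: [0.3, -0.0, -1.0]
gripper_width: 0.326
gripper_force: 30.0
```

apply_moves(moves=[[[0,0,0],0],[[0,0,0],0],[[0,0,0],0],[[0,0,0],0],[[0,0,0],0]], hand=0.06)

```text
time_s: 12.17
tcp_pos: [0.4874, -0.3922, 0.0052]
ee_rot: [[0.073, -0.997, 0.0], [-0.997, -0.073, -0.0], [0.0, -0.0, -1.0]]
wrist_force: [0.5, 0.0, 0.5]
gripper_width: 0.612
gripper_force: 0.0
```

apply_moves(moves=[[[0,0,-0.005],0],[[0,0,-0.015],0],[[0,0,-0.03],0],[[0,0,-0.04],0],[[0,0,-0.04],0]])

```text
time_s: 12.58
tcp_pos: [0.4866, -0.3918, 0.1361]
ee_rot: [[0.073, -0.997, -0.002], [-0.997, -0.073, 0.001], [-0.001, 0.002, -1.0]]
wrist_force: [0.6, -0.6, -0.1]
gripper_width: 0.69
gripper_force: 0.0
```

apply_moves(moves=[[[0,0,-0.04],0],[[0,0,-0.04],0],[[0,0,-0.03],0],[[0,0,-0.01],0],[[0,0,0],0]])

```text
time_s: 13.0
tcp_pos: [0.4886, -0.3929, 0.2596]
ee_rot: [[0.074, -0.997, 0.007], [-0.997, -0.074, -0.004], [0.005, -0.007, -1.0]]
wrist_force: [0.0, -0.3, -0.2]
gripper_width: 0.686
gripper_force: 0.0
```

apply_moves(moves=[[[-0.031,-0.0013,0],0],[[-0.031,-0.0013,0],0],[[-0.031,-0.0013,0],0],[[-0.031,-0.0013,0],0],[[-0.031,-0.0013,0],0]])

```text
time_s: 13.42
tcp_pos: [0.481, -0.2354, 0.2527]
ee_rot: [[0.073, -0.997, -0.004], [-0.997, -0.073, 0.001], [-0.002, 0.004, -1.0]]
wrist_force: [0.2, 0.1, 0.6]
gripper_width: 0.691
gripper_force: 0.0
```

apply_moves(moves=[[[-0.031,-0.0013,0],0],[[-0.031,-0.0013,0],0],[[-0.031,-0.0013,0],0],[[-0.031,-0.0013,0],0],[[-0.031,-0.0013,0],0]])

```text
time_s: 13.83
tcp_pos: [0.476, -0.0805, 0.253]
ee_rot: [[0.073, -0.997, -0.004], [-0.997, -0.073, 0.0], [-0.0, 0.004, -1.0]]
wrist_force: [0.1, -0.0, 0.5]
gripper_width: 0.691
gripper_force: 0.0
```

apply_moves(moves=[[[-0.031,-0.0013,0],0],[[-0.031,-0.0013,0],0],[[-0.031,-0.0013,0],0],[[0,0,0],-6],[[0,0,0],0]], hand=0.045)

```text
time_s: 14.25
tcp_pos: [0.4735, 0.0124, 0.2531]
ee_rot: [[0.182, -0.983, -0.004], [-0.983, -0.182, -0.001], [-0.0, 0.004, -1.0]]
wrist_force: [-0.4, -0.7, -0.5]
gripper_width: 0.528
gripper_force: 0.0
```

```bash
python3 - <<'E'
from fit import *
pose()
w=imaging.capture("wrist");t=imaging.capture("top");s=imaging.capture("scene")
tray=t["frame"][180:304,300:420]
I=np.hstack([cv2.resize(w["frame"],(480,360)),cv2.resize(tray,(320,360),interpolation=cv2.INTER_CUBIC)]);cv2.imwrite("pics/m2.png",I)
for c,n in((w,'w'),(t,'t'),(s,'s')):
  for k in("nail_brush","set_mark","flap_pointer","flap_handle","flap_hinge"):
    l=models.place_of(c,k)
    if l: u=px(l[0]["at"]);print(n,k,round(l[0]["confidence"],2),np.round(u,1),atz(c,u,.0 if k=="nail_brush" else .093).round(4))
E
```

```text
t 14.25 tcp [0.4735 0.0124 0.2531] yaw_ty -169.52 F [-0.4 -0.7 -0.5] w 0.528 gf 0.0
w flap_handle 0.57 [253.8 174.1] [0.4707 0.0101 0.093 ]
w flap_hinge 0.82 [ 62.8 176.5] [0.6959 0.0541 0.093 ]
t nail_brush 0.7 [365.8 238.4] [ 0.4973 -0.3865  0.    ]
t set_mark 0.71 [161.6 219.6] [0.5602 0.1557 0.093 ]
t flap_pointer 0.73 [166.6 229.5] [0.5345 0.1427 0.093 ]
t flap_handle 0.66 [219.7 250.1] [0.4795 0.0067 0.093 ]
t flap_hinge 0.69 [210.2 198.9] [0.6102 0.0289 0.093 ]
s nail_brush 0.65 [297.6 306.4] [ 0.4835 -0.3878  0.    ]
s set_mark 0.48 [177.4 161.8] [0.5317 0.1399 0.093 ]
s flap_pointer 0.97 [180.2 162.7] [0.5354 0.1312 0.093 ]
s flap_handle 0.15 [301.5 308.5] [ 0.4447 -0.422   0.093 ]
s flap_hinge 0.72 [239.3 151.7] [0.6939 0.0468 0.093 ]
```

View pics/m2.png

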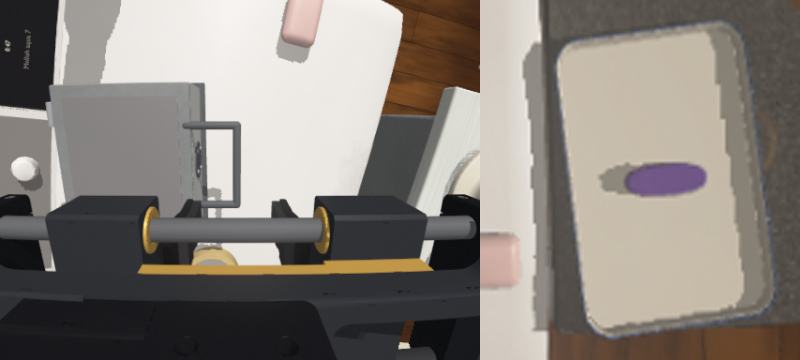

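apply_moves(moves=[[[0.001,0.0015,0.03],0],[[0,0,0.04],0],[[0,0,0.04],0],[[0,0,0.03],0],[[0,0,0.02],0]])

```text
time_s: 15.57
tcp_pos: [0.4714, 0.0093, 0.0921]
ee_rot: [[0.177, -0.984, -0.004], [-0.984, -0.177, -0.001], [0.0, 0.005, -1.0]]
wrist_force: [0.6, 0.5, 0.3]
gripper_width: 0.517
gripper_force: 0.0
```

apply_moves(moves=[[[0,0,0.012],0],[[0,0,0.007],0],[[0,0,0],0],[[0,0,0],0]])

```text
time_s: 15.9
tcp_pos: [0.4739, 0.0099, 0.0764]
ee_rot: [[0.177, -0.984, 0.001], [-0.984, -0.177, -0.0], [0.0, -0.001, -1.0]]
wrist_force: [0.5, 0.1, 1.2]
gripper_width: 0.52
gripper_force: 0.0
```

apply_moves(moves=[[[0,0,0],0],[[0,0,0],0],[[0,0,0],0],[[0,0,0],0],[[0,0,0],0]], hand=0.0)

```text
time_s: 16.32
tcp_pos: [0.4735, 0.0098, 0.0765]
ee_rot: [[0.177, -0.984, 0.001], [-0.984, -0.177, 0.0], [-0.0, -0.001, -1.0]]
wrist_force: [-0.8, 0.5, -0.2]
gripper_width: 0.225
gripper_force: 0.0
```

apply_moves(moves=[[[0,0,0],0],[[0,0,0],0],[[0,0,0],0]])

```text
time_s: 16.57
tcp_pos: [0.473, 0.0097, 0.0762]
ee_rot: [[0.177, -0.984, -0.001], [-0.984, -0.177, -0.0], [0.0, 0.001, -1.0]]
wrist_force: [-1.8, -0.6, 3.7]
gripper_width: 0.1
gripper_force: 30.0
```

apply_moves(moves=[[[0,-0.0002,-0.0098],0],[[0,-0.0007,-0.0098],0],[[0,-0.001,-0.0098],0],[[0,-0.0016,-0.0097],0]])

```text
time_s: 16.9
tcp_pos: [0.4761, 0.0103, 0.1148]
ee_rot: [[0.177, -0.984, -0.002], [-0.984, -0.177, -0.0], [-0.0, 0.002, -1.0]]
wrist_force: [0.2, -0.3, -2.3]
gripper_width: 0.105
gripper_force: 30.0
```

apply_moves(moves=[[[0,-0.0019,-0.0096],0],[[0,-0.0023,-0.0096],0],[[0,-0.0028,-0.0094],0],[[0,-0.0031,-0.0093],0]])

```text
time_s: 17.23
tcp_pos: [0.4855, 0.012, 0.1525]
ee_rot: [[0.177, -0.984, -0.003], [-0.984, -0.177, -0.0], [-0.0, 0.003, -1.0]]
wrist_force: [0.2, -0.0, -2.1]
gripper_width: 0.103
gripper_force: 30.0
```

apply_moves(moves=[[[0,-0.0036,-0.0091],0],[[0,-0.0039,-0.009],0],[[0,0,0],0],[[0,0,0],0]])

```text
time_s: 17.57
tcp_pos: [0.4926, 0.0133, 0.1707]
ee_rot: [[0.177, -0.984, -0.003], [-0.984, -0.177, -0.0], [-0.0, 0.004, -1.0]]
wrist_force: [-5.6, 0.3, -0.0]
gripper_width: 0.102
gripper_force: 30.0
```

```bash
python3 - <<'E'
from fit import *
pose()
I=[]
for n in("scene","top","wrist"):
  c=imaging.capture(n);cv2.imwrite(f"pics/{n}3.png",c["frame"])
  for k in("set_mark","flap_pointer","flap_hinge"):
    l=models.place_of(c,k)
    if l: print(n,k,[(round(x["confidence"],2),np.round(px(x["at"]),1)) for x in l[:2]])
  if n!="wrist": 
    I.append(cv2.resize({"scene":c["frame"][100:200,140:240],"top":c["frame"][160:260,120:220]}[n],(400,400),interpolation=cv2.INTER_CUBIC))
cv2.imwrite("pics/m3.png",np.hstack(I))
E
```

```text
t 17.57 tcp [0.4926 0.0133 0.1707] yaw_ty -169.83 F [-5.6  0.3 -0. ] w 0.102 gf 30.0
scene flap_hinge [(0.6, array([239.4, 153.6]))]
top set_mark [(0.66, array([158.5, 221. ]))]
top flap_pointer [(0.66, array([161.8, 224.2])), (0.4, array([365.2, 240.4]))]
top flap_hinge [(0.77, array([200.3, 165.9])), (0.39, array([211.9, 199.8]))]
wrist flap_hinge [(0.88, array([ 27.6, 198.4]))]
```

View pics/m3.png

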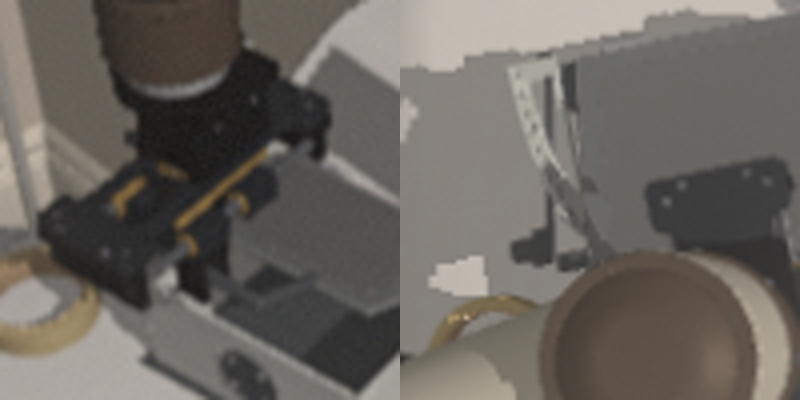

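```bash
python3 - <<'E'
from fit import *
s=imaging.capture("scene");t=imaging.capture("top")
for b in([.6112,.0369,.1631],[.612,.037,.187]):
  print(b)
  print(' quad top',proj(s,wpt(b,[.085,.1135,.205])),'pivot',proj(s,wpt(b,fl(0,0,.118))), 'topcam',proj(t,wpt(b,[.085,.1135,.205])))
  for d in(25,30,35,40,45):
    th=np.radians(d);print(d,*[proj(c,wpt(b,fl(th,rr,.118)))[0].round(1) for c in(s,t) for rr in(.115,.145,.16)])
g=cv2.cvtColor(cv2.imread("pics/scene0.png"),6)
print(g[126:144,168:212:1][:, ::2])
E
```

```text
[0.6112, 0.0369, 0.1631]
 quad top [[207.62294959 106.66280587]] pivot [[208.9430868 135.471576 ]] topcam [[146.40640211 167.8538681 ]]
25 [184.6 141.2] [177.6 142.8] [174.  143.7] [158.7 213.5] [159.2 224.3] [159.4 229.8]
30 [185.3 138. ] [178.6 138.8] [175.  139.1] [157.4 211.5] [157.6 221.8] [157.6 227. ]
35 [186.3 134.8] [179.8 134.6] [176.4 134.5] [156.2 209.1] [155.9 218.8] [155.8 223.8]
40 [187.4 131.6] [181.2 130.5] [178.  129.9] [154.9 206.4] [154.2 215.4] [153.9 220.1]
45 [188.8 128.4] [182.9 126.3] [179.9 125.3] [153.6 203.4] [152.5 211.6] [152.  215.8]
[0.612, 0.037, 0.187]
 quad top [[206.68107296 106.73149706]] pivot [[208.04113993 135.56036418]] topcam [[145.72110632 168.81844013]]
25 [184.3 141.6] [177.4 143.4] [173.9 144.3] [159.  214.3] [159.8 225. ] [160.2 230.5]
30 [185.  138.4] [178.3 139.3] [174.9 139.7] [157.7 212.3] [158.1 222.5] [158.3 227.8]
35 [185.9 135.2] [179.5 135.1] [176.2 135.1] [156.4 209.9] [156.4 219.6] [156.4 224.5]
40 [187. 132.] [180.9 130.9] [177.7 130.4] [155.1 207.2] [154.6 216.2] [154.4 220.8]
45 [188.3 128.7] [182.6 126.8] [179.6 125.7] [15
[... 1013 characters left out ...]
6 164 151  74  80  80  84  87
   86 119 149 155]
 [ 95  95  90  76  61  57  72  65  70 135 144 160 151 103 121 123 125 125
  126 145 131 138]
 [ 93  92  94  90  75  71  88  94  92 136 136 169 163 139 153 153 153 155
  151 147  98 104]
 [ 93  94  95  96  92  89  96 111 104 130 137 176 162 156 159 157 158 156
  150 119  69  88]
 [ 93  94  94  94  94  94 109 126 116 143 149 172 141 156 156 155 155 153
  130  76  79  90]
 [ 95  95  94  93  96 114 128 135 120 150 158 170 122 136 154 140 152 150
  100  66  90  90]
 [ 97  92  92  96 116 135 141 124 117 140 156 158 110 113 134 129 151 144
   71  76  92  89]
 [105  91  95 117 136 143 131 111 122 142 153 156 106 104 111 133 154 131
   68  88  92  87]]
```

apply_moves(moves=[[[0,-0.0037,-0.0078],0],[[0,-0.004,-0.0076],0],[[0,-0.0042,-0.0074],0],[[0,-0.0045,-0.0072],0],[[0,0,0],0]])

```text
time_s: 18.68
tcp_pos: [0.5097, 0.0164, 0.2028]
ee_rot: [[0.177, -0.984, -0.002], [-0.984, -0.177, -0.001], [0.0, 0.002, -1.0]]
wrist_force: [-9.0, 0.7, 2.6]
gripper_width: 0.106
gripper_force: 30.0
```

apply_moves(moves=[[[0,0,0],0],[[0,0,0],0],[[0,0,0],0]])

```text
time_s: 18.93
tcp_pos: [0.5089, 0.0162, 0.2017]
ee_rot: [[0.177, -0.984, -0.003], [-0.984, -0.177, -0.001], [-0.0, 0.003, -1.0]]
wrist_force: [-7.7, 1.5, 2.7]
gripper_width: 0.102
gripper_force: 30.0
```

```bash
python3 - <<'E'
from fit import *
p,R=pose();z=p[2]-.0762;print(np.degrees(np.arcsin(z/.225)))
I=[]
C={}
for n in("scene","top"):
  c=imaging.capture(n);C[n]=c;cv2.imwrite(f"pics/{n}4.png",c["frame"])
  for k in("set_mark","flap_pointer"):
    l=models.place_of(c,k)
    if l: print(n,k,[(round(x["confidence"],2),np.round(px(x["at"]),1)) for x in l[:2]])
b=[.612,.037,.187]
# predicted flap points for overlays
for n,x0,y0 in(("scene",150,100),("top",130,160)):
  im=cv2.resize(C[n]["frame"][y0:y0+80,x0:x0+80],(400,400),interpolation=cv2.INTER_CUBIC)
  for d,col in((31,(0,0,255)),(34,(0,255,0)),(37,(255,0,0))):
    for L in(fl(np.radians(d),.145,.1135),fl(np.radians(d),.17,.1)):
      u=(proj(C[n],wpt(b,L))[0]+.5-[x0,y0])*5;cv2.circle(im,tuple(int(v) for v in u),2,col,-1)
  I.append(im)
cv2.imwrite("pics/m4.png",np.hstack(I))
E
```

```text
t 18.93 tcp [0.5089 0.0162 0.2017] yaw_ty -169.81 F [-7.7  1.5  2.7] w 0.102 gf 30.0
33.88797287937028
scene flap_pointer [(0.27, array([336.5, 240.1]))]
top set_mark [(0.47, array([157.5, 220.1]))]
top flap_pointer [(0.86, array([159.7, 219.3]))]
```

View pics/m4.png

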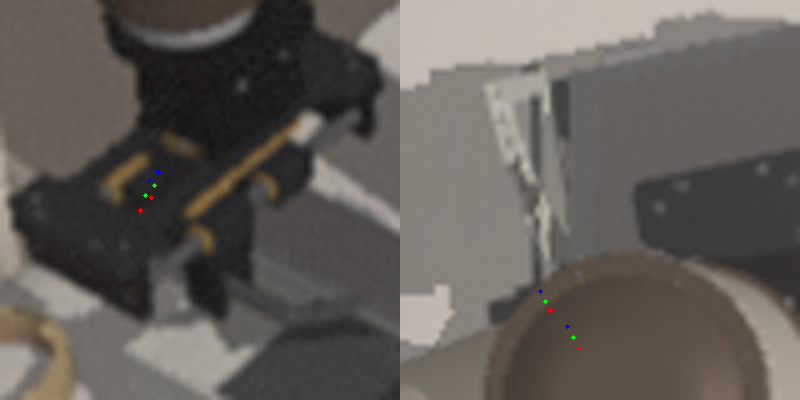

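```bash
cat > ang.py <<'E'
from fit import *
def onplane(c,uv,b,y):
    o,d=ray(c,uv);n=np.array([-np.sin(b[2]),np.cos(b[2]),0]);a=np.array([b[0],b[1],0])+y*n
    X=o+d*((a-o)@n)/(d@n);h=wpt(b,fl(0,0,y));e=np.array([np.cos(b[2]),np.sin(b[2]),0])
    u=-(X-h)@e;w=X[2]-.093;return round(np.hypot(u,w),4),round(np.degrees(np.arctan2(w,u)),1)
E
python3 - <<'E'
from ang import *
s=r.sense();w=imaging.capture("wrist");t=imaging.capture("top");sc=imaging.capture("scene")
Re=np.array(s["ee_rot"]);X=Re.T@np.array(w["orientation"]);print((Re.T@(np.array(w["eye"])-s["tcp_pos"])).round(4));print(X.round(3))
R1=np.array([[.067,-.998,0],[-.998,-.067,-.001],[.001,0,-1]])
w1=dict(w);w1["eye"]=np.array([0.56776658,0.05644548,0.44538754]);w1["orientation"]=R1@X
for b in([.6112,.0369,.1631],[.612,.037,.187]):
  for y in(.1135,.118):
    print(b,y,'w1 mark',onplane(w1,(257.,207.2),b,y),'w1 ptr',onplane(w1,(277.2,184.7),b,y),'w1 scale',
     'scene armpts',[onplane(sc,u,b,y) for u in((182,136),(175.5,135.3),(204,135.5))],'scene ptr0',[onplane(sc,u,b,y) for u in((180.7,164.4),(180.2,162.7))])
  print('proj mark34 w1',proj(w1,wpt(b,fl(np.radians(34),.145,.118))),proj(w1,wpt(b,fl(np.radians(30),.145,.118))),'ptr0',proj(w1,wpt(b,fl(0,.145,.1135))))
  print('hinge/handle w1',proj(w1,wpt(b,fl(0,0,0))),proj(w1,wpt(b,fl(0,.225,0))), 'seen 151.7,107.4 / 331.8,84.5')
E
```

```text
[ 0.0652  0.0002 -0.1631]
[[ 0.    -0.97  -0.243]
 [ 1.     0.    -0.   ]
 [ 0.    -0.243  0.97 ]]
[0.6112, 0.0369, 0.1631] 0.1135 w1 mark (np.float64(0.146), np.float64(33.6)) w1 ptr (np.float64(0.1499), np.float64(-2.7)) w1 scale scene armpts [(np.float64(0.1391), np.float64(34.1)), (np.float64(0.1687), np.float64(34.8)), (np.float64(0.0333), np.float64(37.1))] scene ptr0 [(np.float64(0.1379), np.float64(-7.4)), (np.float64(0.138), np.float64(-4.2))]
[0.6112, 0.0369, 0.1631] 0.118 w1 mark (np.float64(0.1386), np.float64(28.8)) w1 ptr (np.float64(0.1532), np.float64(-9.6)) w1 scale scene armpts [(np.float64(0.133), np.float64(33.3)), (np.float64(0.1627), np.float64(34.2)), (np.float64(0.0264), np.float64(33.8))] scene ptr0 [(np.float64(0.1349), np.float64(-10.0)), (np.float64(0.1347), np.float64(-6.7))]
proj mark34 w1 [[256.16311846 211.68573071]] [[261.17716187 208.56691458]] ptr0 [[274.12822409 186.31759572]]
hinge/handle w1 [[147.74756579 107.07863906]] [[333.25689671  88.32545047]] seen 151.7,107.4 / 331.8,84.5
[0.612, 0.037, 0.187] 0.1135 w1 mark (np.float64(0.146), np.float64(
[... 159 characters left out ...]
.float64(0.0296), np.float64(38.4))] scene ptr0 [(np.float64(0.1369), np.float64(-6.8)), (np.float64(0.1371), np.float64(-3.5))]
[0.612, 0.037, 0.187] 0.118 w1 mark (np.float64(0.1382), np.float64(30.2)) w1 ptr (np.float64(0.1498), np.float64(-7.3)) w1 scale scene armpts [(np.float64(0.1322), np.float64(33.9)), (np.float64(0.1627), np.float64(34.7)), (np.float64(0.0224), np.float64(35.0))] scene ptr0 [(np.float64(0.1337), np.float64(-9.4)), (np.float64(0.1335), np.float64(-6.1))]
proj mark34 w1 [[258.05820888 210.65649533]] [[263.01175006 207.44609333]] ptr0 [[275.50819884 185.04994442]]
hinge/handle w1 [[147.39911355 108.82944309]] [[332.44312597  85.46099147]] seen 151.7,107.4 / 331.8,84.5
```

apply_moves(moves=[[[0,-0.0004,-0.0008],0],[[0,-0.0004,-0.0008],0],[[0,0,0],0],[[0,0,0],0]])

```text
time_s: 19.72
tcp_pos: [0.5099, 0.0164, 0.2032]
ee_rot: [[0.177, -0.984, -0.003], [-0.984, -0.177, -0.0], [-0.0, 0.003, -1.0]]
wrist_force: [-7.3, 0.8, 1.2]
gripper_width: 0.105
gripper_force: 30.0
```

```bash
python3 - <<'E'
from ang import *
p,R=pose();print(np.degrees(np.arcsin((p[2]-.0762)/.225)))
I=[]
b=[.612,.037,.187]
for n,x0,y0 in(("scene",175,110),("top",170,150)):
  c=imaging.capture(n)
  for k in("flap_pointer","set_mark","flap_hinge"):
    l=models.place_of(c,k)
    if l: print(n,k,[(round(x["confidence"],2),np.round(px(x["at"]),1),onplane(c,px(x["at"]),b,.1135)) for x in l[:1]])
  im=cv2.resize(c["frame"][y0:y0+100,x0:x0+100],(400,400),interpolation=cv2.INTER_CUBIC)
  for d,col in((32.5,(0,0,255)),(34.5,(0,255,0)),(36.5,(255,0,0))):
    P=[fl(np.radians(d),rr,-.1) for rr in (0,.17)]+[fl(np.radians(d),.17,0)]
    # top face is 3 mm off the mid-plane
    u=np.array([(proj(c,wpt(b,L))[0]+.5-[x0,y0])*4 for L in P]).astype(int);cv2.polylines(im,[u.reshape(-1,1,2)],False,col,1)
  I.append(im)
cv2.imwrite("pics/m5.png",np.hstack(I))
E
```

```text
t 19.72 tcp [0.5099 0.0164 0.2032] yaw_ty -169.8 F [-7.3  0.8  1.2] w 0.105 gf 30.0
34.36573756633665
scene flap_hinge [(0.94, array([238.4, 154.3]), (np.float64(0.2427), np.float64(-128.3)))]
top flap_pointer [(0.7, array([158. , 220.7]), (np.float64(0.1508), np.float64(35.6)))]
top set_mark [(0.43, array([157.5, 218.2]), (np.float64(0.1462), np.float64(37.1)))]
top flap_hinge [(0.97, array([201.4, 165.5]), (np.float64(0.9589), np.float64(-101.5)))]
```

View pics/m5.png

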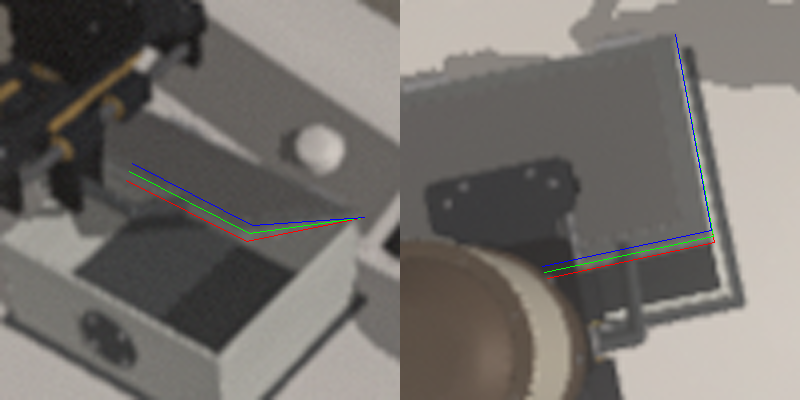

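```bash
python3 -c "
from station import r
print(r.finish_job())"
```

```text
the job is handed in; nothing more can be done
None
```

The job is handed in: the nail brush lies flat, bristles down, in the tray, and the gripper is holding the flap steady at about 34.4° from the arm's position. I estimate the set arm at 34–35° from the images, because the gripper hid the pointer and mark at the end and I could not check them directly against each other.

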